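# Prop the fittings bin open and put the stray coupling back

## Task

Lift the blue lid of the parts bin by its bar handle until the yellow stay on its side catches, and let the lid rest propped on the stay. Then, with the hand free, put the short brass coupling into the bin, and leave the lid propped open. Leave the steel coupling and the tall brass pipe standing where they are.

Things in the scene. Friction and masses are not known exactly. Their poses are not given: they have to be found in the camera images.
- bin: Grey sheet-metal parts bin fixed to the table, 220 (x) by 240 (y) by 120 mm high (all sizes in mm), walls 5 thick, white card on its front, blue lid. Origin: centre of its underside; x points from its front (handle side, towards the robot) to its hinge side, y to its left, z up. Inside, fixed brass nipples lie across the floor, tops 27 above the underside (47 in the rear 80).
- bin_mouth (a point): Centre of the bin's opening, level with the rim, 120 above the table, axes as the bin's. With the lid propped, the front 120 of the opening (bin -x side) is open from above; the lid overhangs the rest. A part may be let go some 20 above the contents.
- lid (a joint): Angle of the blue lid in rad: 0 shut, growing as its front rises, stopped at 1.38. Lid 220 by 240 by 8 thick, about 0.4 kg. It falls shut if let go before the stay has caught. The stay catches once the lid passes 1.20; as the lid then comes back it rests on the stay at about 1.13, unaided, standing to 325 above the table.
- stay_pivot (a point): Pivot, near the front, of the yellow stay: a bar 236 long on the outside of the bin's left (+y) wall. It works by itself and need not be touched: a steel pin on the lid's edge lifts it and slides along under it, and the stay drops over the pin, by gravity, when the lid is high enough.
- lid_bar (a point): Centre of the lid's black bar handle: round, 12 thick, 110 long along the bin's y, 45 above the lid's top, 173.5 above the table when shut. It turns between the fingers as the lid swings, so they can point straight down throughout; 39 is free under it. With the lid propped, open the fingers only some 10 each side and withdraw upwards, so as not to press on the lid.
- lid_hinge (a point): Centre of the lid's hinge line, at the top of the bin's rear wall, 120.5 above the table; the line runs along the bin's y axis. With the lid shut the bar's centre is 190 in front of it (bin -x) and 53 above it.
- coupling: The short brass coupling: a stubby golden cylinder 34 across (hexagon collar 38 at the corners round the middle), 50 tall, standing upright, 0.16 kg, with a dark bore on top. Origin: centre of its underside, z up along it.
- steel_coupling: Bystander of the same shape and size in silver-grey steel. Origin: centre of its underside. Leave it alone.
- pipe: Bystander: tall brass pipe, 28 across, 100 tall, standing upright. Origin: centre of its underside. Leave it alone.
Mind the look-alikes: they are no part of the job. What is shaped like the coupling but green or orange is not meant.

How it is judged:
By the outcome, as a careful person would: the job done as asked, in the order asked, and still so for the second after the job is handed in, with the robot touching nothing.
It also fails if it takes over 58 s, if anything falls off the work surface, if the arm or the gripper's body presses on something with over 40 N, if the wrist force passes 120 N, or if a joint passes its speed limit or range.

## Robot

A 6-joint arm with a two-finger parallel gripper is mounted at the origin on the work surface. World frame = base frame: x ahead of the robot, y to its left, z up, the work surface at z = 0. Lengths are in m, angles in rad, forces in N, time in s.
With the tool pointing down it reaches from about 0.325 to 0.85 m from the base axis. Payload 15.5 kg.
Tool frame: the origin (TCP) lies at the very end of the fingers, on their centre line; the grasp point (between the pads) lies 19 mm behind it; z points along the fingers, y is the line along which they close (so a half turn about z gives the same grasp; the last joint's range is limited). The gripper opens to 91 mm and grips with 3 to 60 N. Pads are 32 mm wide; open, the fingers measure 118 mm over their backs; the gripper's body (76 mm by 178 mm) begins 60 mm behind the grasp point.
Start: joints at [1.185, 0.494, 1.345, -0, 1.302, -0.096], TCP at [0.179, 0.599, 0.214] pointing down, gripper open.
Joint ranges: [-2.91, 2.91], [-0.82, 2.16], [0.22, 2.67], [-1.22, 4.37], [0.12, 2.79], [-3.08, 3.08]. Speed limits (rad/s): [1.89, 1.89, 2.57, 3.01, 3.01, 3.01].

## Interface

Orientations are given as a unit quaternion [w, x, y, z].
In Python, from bench import read_state, snapshot, manip, boxes_of, mark_of gives the robot as it stands. The module is installed in compiled form; this text tells all that it offers.
- The arm moves only by the tool jog_arm, never from a script. Its argument "plan" is a list that holds one entry, the list of rows, each a list of 5 numbers: the opening, from -1 (shut) to 1 (fully open), so that 0 is half open, then the shift along the tool's x, y, z normalised to -1 to 1, where 1 is 150 mm, then the turn about the tool's z normalised to -1 to 1, where 1 is pi rad. In form: [[[grip, dx, dy, dz, twist], ...]]. A call has exactly 10 rows; each row is the pose to reach, as a shift and turn from the pose commanded when the call began, along the tool's axes at that moment, turning the shorter way round; what a row does not reach only later rows make up. A row lasts 1/8 s, in which the tool goes at most 62.5 mm and 10.7 degrees, less where a joint would pass 70% of its speed; a pose out of reach is approached as far as the arm can. A call with a number of a shift or a turn outside -1 to 1 is refused whole. A call with a gripper value outside its range is refused whole. The fingers move at their own pace and stop on an object; "squeeze" is the grip in N (left out, the last holds). Time passes only in rows, so rows that repeat a pose let the fingers close, or fill a call up. It gives the time, the measured TCP pose, the force, the opening and the grip force at its end, in the units of the state.
- read_state(): the state, without advancing time (a new reading comes with each control period).
- snapshot(name): name is "side" or "top"; returns a dict with "pixels" (400x640x3 uint8, blue, green, red), "z_map" (400x640 float32, m along the optical axis (not along the pixel's ray), 0 where there is no reading), "fx", "fy", "cx", "cy" (pixels), "dist" ([k1, k2, p1, p2, k3] as OpenCV has them; the pictures are not rectified), "R" (3x3) and "t" (3): a world point X has camera coordinates R X + t. Camera axes: x right, y down, z forward; pixel columns grow to the right and rows downward; lengths in m; the calibration is good to about 2 mm. A picture is of the moment at which its call begins.
- manip.sign_off(): hands the job in; it is judged then, once.
Trained networks look in a picture, given as the dict that the camera call returned (one of the last four; its "shot" number tells which), for a name from the list of things; names that differ only in an ending like _2 or _b are one class to them, and where a whole thing is asked for, a point or a joint stands for the part that bears it (a point fixed in the world has none). Each returns a list of dicts, best first, with "conf" (0 to 1); they miss things now and then, are a little off and sometimes report something else, mostly with a low value. They report only what shows in the picture. A call takes as long as a camera call. They do not tell look-alikes from the thing itself.
- boxes_of(target, picture): "centre" ([column, row] in pixels, amid what is visible of it).
- mark_of(target, picture): "centre" ([column, row] in pixels: a listed point, or the origin of a listed thing).
The state is a dict: "t": time; "joint_pos": joint angles; "dq": joint speeds; "joint_efforts": joint torques, N m; "tool_pos": TCP position; "ee_rot": TCP orientation; "ft_force": force on the tool from outside, world axes, zero at the start; "ft_torque": the same for the moment, N m; "finger_gap": finger opening in m; "finger_force": force on a finger pad.
Only numpy, scipy, OpenCV 4.12 (cv2) and the standard library are available. Lean on these libraries where they do the work, as an engineer would, in place of code of your own. Each camera call takes 0.05 s, during which the arm holds its last target. There are 200 camera calls.

## Working session

There is one attempt and no reset: what is moved stays moved. The work goes in short steps, Python scripts to look and compute and a tool call to move; the robot and the scene stay as the last step left them, time stands still between calls to the robot, and variables do not carry over. Pictures are saved under pics/ and viewed, at most 10 in all, crops included, and the job is handed in when it is done.

Besides the shell and the picture viewer there is one more tool, called as name(argument=value, ...), one argument or row to a line, values as JSON. jog_arm: Moves the arm, as the interface text tells. Scaled input: -1 to 1 covers 150 mm each way for a shift and pi rad each way for a turn. Its arguments: {"type":"object","properties":{"plan":{"type":"array","items":{"type":"array","items":{"type":"array","items":{"type":"number","minimum":-1,"maximum":1}}}},"squeeze":{"type":"number"}},"required":["plan"]}

```bash
mkdir -p pics
cat > h.py <<'E'
import numpy as np, cv2
from bench import read_state, snapshot, manip, boxes_of, mark_of
def K(s): return np.array([[s["fx"],0,s["cx"]],[0,s["fy"],s["cy"]],[0,0,1.]])
def ray(s,px):
    u=cv2.undistortPoints(np.array([[px]],float),K(s),np.array(s["dist"],float))[0,0]
    R=np.array(s["R"]);t=np.array(s["t"])
    return -R.T@t, R.T@np.array([u[0],u[1],1.])
def at_z(s,px,z):
    o,d=ray(s,px); return o+d*(z-o[2])/d[2]
def by_depth(s,px):
    c,r=int(round(px[0])),int(round(px[1])); w=s["z_map"][max(r-1,0):r+2,max(c-1,0):c+2]; w=w[w>0]
    o,d=ray(s,px); return o+d*np.median(w) if len(w) else None
def proj(s,X):
    R=np.array(s["R"]); p,_=cv2.projectPoints(np.array([X],float),cv2.Rodrigues(R)[0],np.array(s["t"],float),K(s),np.array(s["dist"],float)); return p[0,0]
E
python3 - <<'E'
from h import *
np.set_printoptions(precision=3,suppress=True)
st=read_state(); print(st["t"],st["tool_pos"],st["ee_rot"])
Z={"bin":0,"bin_mouth":.12,"lid_bar":.1735,"lid_hinge":.1205,"coupling":0,"steel_coupling":0,"pipe":0}
for n in("side","top"):
    s=snapshot(n); cv2.imwrite(f"pics/{n}0.png",s["pixels"])
    for k,z in Z.items():
        for m in mark_of(k,s)[:6]: print(n,k,np.round(m["centre"],1),round(m["conf"],2),at_z(s,m["centre"],z), by_depth(s,m["centre"]))
E
```

```text
0.0 [0.179 0.598 0.213] [-0.     0.145  0.989 -0.001]
side bin [287.  191.7] 0.68 [0.561 0.162 0.   ] [0.489 0.05  0.129]
side bin [260.4 156.1] 0.63 [0.584 0.348 0.   ] [0.48  0.159 0.178]
side bin [287.8 163. ] 0.21 [0.637 0.268 0.   ] [0.555 0.143 0.128]
side bin_mouth [286.4 164.2] 0.59 [0.554 0.149 0.12 ] [0.55  0.142 0.128]
side bin_mouth [364.9 328.6] 0.23 [ 0.397 -0.367  0.12 ] [ 0.44  -0.33   0.024]
side lid_bar [259.8 159.1] 0.96 [0.475 0.155 0.173] [0.474 0.153 0.175]
side lid_hinge [316.3 147.6] 0.58 [0.665 0.159 0.121] [0.658 0.15  0.13 ]
side coupling [295.9 308. ] 0.85 [ 0.353 -0.181  0.   ] [ 0.342 -0.197  0.031]
side coupling [326.8 293.4] 0.79 [ 0.438 -0.192  0.   ] [ 0.424 -0.208  0.032]
side coupling [322.7 269.2] 0.61 [ 0.475 -0.127  0.   ] [ 0.463 -0.142  0.025]
side pipe [379.2 282.8] 0.91 [ 0.564 -0.244  0.   ] [ 0.554 -0.252  0.017]
top bin [235.1 192.5] 0.95 [0.558 0.152 0.   ] [0.525 0.132 0.129]
top bin_mouth [220.6 178.7] 0.75 [0.56 0.16 0.12] [0.557 0.159 0.128]
top lid_bar [229.2 210.3] 0.71 [0.482 0.139 0.173] [0.48  0.138 0.18 ]
top lid_hinge [211.4 131.4] 0.88 [0.664 0.172 0.121] [0.661 0.171 0.127]
top coupling [361.8 213.2] 0.75 [ 0.474 -0.128  0.   ] [ 0.466 -0.121  0.052]
top coupling [393.3 258.5] 0.75 [ 0.365 -0.183  0.   ] [ 0.362 -0.174  0.048]
top coupling [389.2 224.6] 0.53 [ 0.441 -0.186  0.   ] [ 0.436 -0.179  0.033]
top steel_coupling [445.3 213. ] 0.75 [ 0.451 -0.318  0.   ] [ 0.444 -0.304  0.044]
top pipe [407.5 167.4] 0.56 [ 0.568 -0.25   0.   ] [ 0.551 -0.233  0.064]
```

View pics/side0.png

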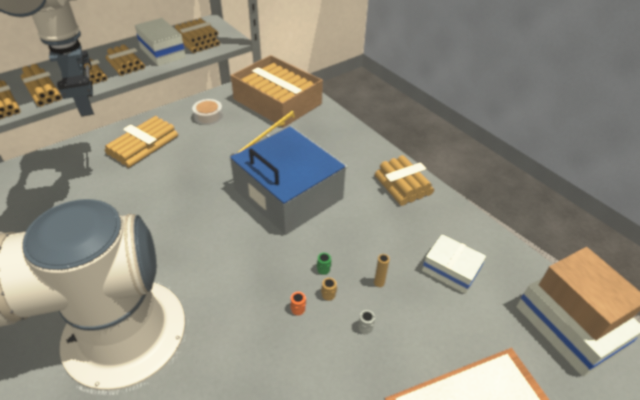

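View pics/top0.png

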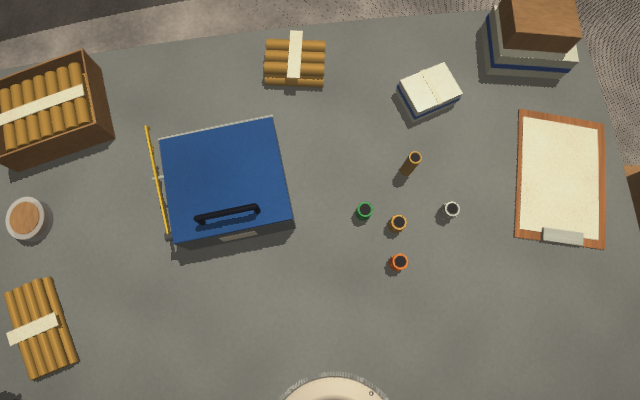

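Candidates (side view pixels) are green (324,263), orange (298,303), brass (329,288), steel (367,321) and the tall pipe (382,270). By the description I choose brass, which is at about (397,223) in the top view. Next I'll get the lid and bar geometry and a close crop.

Run:
```python
from h import *
np.set_printoptions(precision=4,suppress=True)
s=snapshot("top"); p=s["pixels"].astype(int); z=s["z_map"]
r,c=np.mgrid[0:400,0:640]; px=np.stack([c,r],-1).reshape(-1,1,2).astype(float)
u=cv2.undistortPoints(px,K(s),np.array(s["dist"],float))[:,0]
X=(np.c_[u,np.ones(len(u))]*z.reshape(-1,1)-np.array(s["t"]))@np.array(s["R"]); X=X.reshape(400,640,3); np.save("X.npy",X)
reg=(X[...,0]>.4)&(X[...,0]<.75)&(X[...,1]>-.02)&(X[...,1]<.33)
m=(p[...,0]>p[...,2]+50)&reg&(X[...,2]>.11)&(X[...,2]<.145)
rc=cv2.minAreaRect(X[m][:,:2].astype(np.float32)); print("lid",rc, np.median(X[m][:,2]))
b=reg&(X[...,2]>.155)&(p.max(-1)<70)
B=X[b]; rb=cv2.minAreaRect(B[:,:2].astype(np.float32)); print("bar",rb,np.percentile(B[:,2],[5,50,95]),B.mean(0),len(B))
o=(X[...,2]>.03)&(X[...,2]<.06)&(abs(X[...,0]-.44)<.04)&(abs(X[...,1]+.185)<.04)
print("coup",X[o].mean(0),X[o].min(0),X[o].max(0),cv2.minAreaRect(X[o][:,:2].astype(np.float32)))
# brass top by colour bbox at z=.05
print(at_z(s,(398,222),.05))
m=[(n,np.round(x["centre"],1)) for n in("coupling",) for x in boxes_of(n,s)]; print(m)
a=cv2.resize(s["pixels"][180:280,340:470],None,fx=5,fy=5,interpolation=cv2.INTER_CUBIC); cv2.imwrite("pics/crop1.png",a)
```

```text
lid ((0.5586723685264587, 0.15301290154457092), (0.21952296793460846, 0.23943032324314117), 5.062897682189941) 0.12905442745750112
bar ((0.4790177643299103, 0.14498025178909302), (0.012811917811632156, 0.1202852800488472), 5.248592853546143) [0.1727 0.1786 0.1815] [0.4778 0.1455 0.1778] 414
coup [ 0.4364 -0.1945  0.0486] [ 0.4207 -0.2139  0.0301] [ 0.4745 -0.1465  0.0558] ((0.4443419575691223, -0.17590618133544922), (0.07673730701208115, 0.034732282161712646), 68.69503784179688)
[ 0.4373 -0.1958  0.05  ]
[('coupling', array([394.9, 260.4])), ('coupling', array([392.6, 222.5])), ('coupling', array([364.3, 213.7])), ('coupling', array([222.6, 177.2]))]
```

View pics/crop1.png

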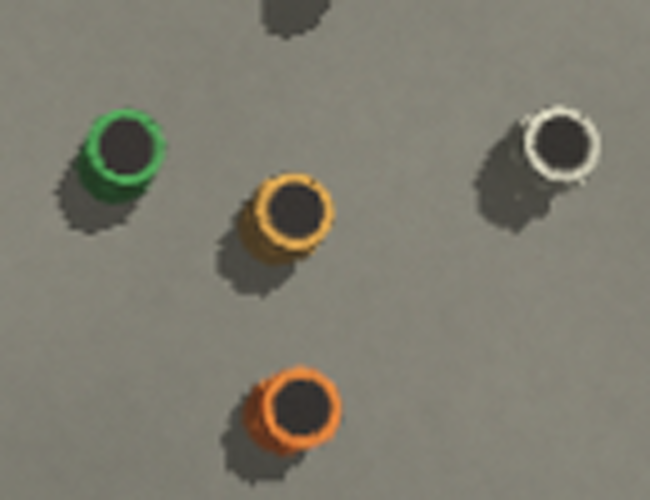

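Picture: the brass ring is at crop (294,212), i.e. top (398,222), and is clearly golden. Green, orange and steel are separate. The bar is at (0.479,0.1455) and bin yaw is 5.06°, which agrees with the lid rectangle and hinge. I'm setting out.

jog_arm(
  plan=[
    [[1, -0.1, -0.08, -0.03, 0.04], [1, -0.2, -0.16, -0.06, 0.08], [1, -0.3, -0.25, -0.1, 0.12], [1, -0.4, -0.33, -0.13, 0.16], [1, -0.5, -0.42, -0.16, 0.2], [1, -0.6, -0.5, -0.19, 0.24], [1, -0.7, -0.58, -0.22, 0.28], [1, -0.8, -0.66, -0.25, 0.32], [1, -0.9, -0.75, -0.25, 0.36], [1, -1, -0.83, -0.25, 0.379]],
  ],
  squeeze=30,
)

```text
t: 2.15
tool_pos: [0.2876, 0.4358, 0.2515]
ee_rot: [-0.0, 0.676, 0.737, 0.0]
ft_force: [-1.1, 0.9, -0.0]
finger_gap: 0.0911
finger_force: 0.0
```

```bash
cat >> h.py <<'E'
from scipy.spatial.transform import Rotation as Ro
def go(P,yaw_y=None,verbose=True):
    "scaled tool shift/turn to TCP P with tool y at yaw (rad)"
    st=read_state(); q=st["ee_rot"]; R=Ro.from_quat([q[1],q[2],q[3],q[0]]).as_matrix()
    d=R.T@(np.array(P)-st["tool_pos"])/.15
    cur=np.arctan2(R[1,1],R[0,1]); tw=0 if yaw_y is None else -(((yaw_y-cur)+np.pi/2)%np.pi-np.pi/2)/np.pi
    if verbose: print("t",round(st["t"],2),"tcp",np.round(st["tool_pos"],4),"yawY",round(np.degrees(cur),2),"F",np.round(st["ft_force"],1),"-> d",np.round(d,3),"tw",round(tw,4))
    return d,tw
E
python3 -c "
from h import *
go([.479,.1455,.25],np.radians(5.06)); print(read_state()['joint_pos'])"
```

```text
t 2.15 tcp [0.2876 0.4358 0.2515] yawY 5.0 F [-1.1  0.9 -0. ] -> d [-2.039  1.103  0.01 ] tw -0.0003
[8.73120324e-01 3.10875282e-01 1.54319537e+00 1.07237130e-05
 1.28739488e+00 7.85870367e-01]
```

jog_arm(
  plan=[
    [[1, -0.1, 0.055, 0, 0], [1, -0.2, 0.11, 0, 0], [1, -0.3, 0.165, 0, 0], [1, -0.4, 0.22, 0, 0], [1, -0.5, 0.275, 0, 0], [1, -0.6, 0.33, 0, 0], [1, -0.7, 0.385, 0, 0], [1, -0.8, 0.44, 0, 0], [1, -0.9, 0.495, 0, 0], [1, -1, 0.55, 0, 0]],
  ],
)

```text
t: 3.4
tool_pos: [0.3834, 0.2935, 0.2514]
ee_rot: [0.0, 0.675, 0.738, 0.0]
ft_force: [0.3, -0.4, 0.3]
finger_gap: 0.0916
finger_force: 0.0
```

jog_arm(
  plan=[
    [[1, -0.12, 0.07, 0, 0], [1, -0.24, 0.14, 0, 0], [1, -0.36, 0.2, 0, 0], [1, -0.48, 0.26, 0, 0], [1, -0.6, 0.33, 0, 0], [1, -0.72, 0.4, 0, 0], [1, -0.84, 0.46, 0, 0], [1, -0.95, 0.52, 0, 0], [1, -1, 0.55, 0, 0], [1, -1, 0.55, 0, 0]],
  ],
)

```text
t: 4.65
tool_pos: [0.4785, 0.1521, 0.2514]
ee_rot: [-0.0, 0.675, 0.738, -0.0]
ft_force: [-0.2, -0.6, 0.1]
finger_gap: 0.0912
finger_force: 0.0
```

```bash
python3 -c "
from h import *
s=snapshot('side'); go([.479,.1455,.1545],np.radians(5.06)); 
for n in ('lid_bar','lid_hinge'):
  for m in mark_of(n,s)[:1]: print(n,m['conf'],at_z(s,m['centre'],.1735 if n=='lid_bar' else .1205))
cv2.imwrite('pics/side1.png',cv2.resize(s['pixels'][70:250,180:400],None,fx=3,fy=3))"
```

```text
t 4.7 tcp [0.4782 0.1525 0.2514] yawY 5.1 F [-0.4 -0.2  0.4] -> d [-0.047  0.001  0.646] tw 0.0002
lid_bar 0.83 [0.48539807 0.15934539 0.1735    ]
lid_hinge 0.82 [0.67920957 0.17066081 0.1205    ]
```

View pics/side1.png

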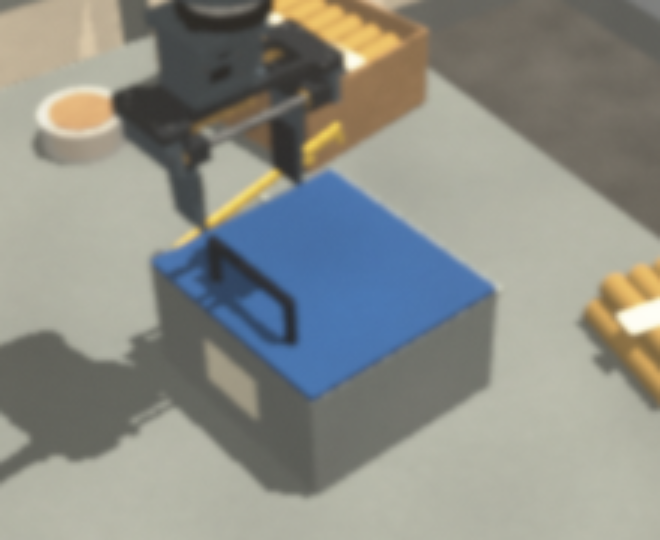

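Picture: the gripper straddles the bar (crop 250,285), with its fingers to either side across it. The stay lies clear to the left. I'll descend and close.

jog_arm(
  plan=[
    [[1, -0.02, 0, 0.08, 0], [1, -0.047, 0, 0.16, 0], [1, -0.047, 0, 0.24, 0], [1, -0.047, 0, 0.32, 0], [1, -0.047, 0, 0.4, 0], [1, -0.047, 0, 0.48, 0], [1, -0.047, 0, 0.55, 0], [1, -0.047, 0, 0.6, 0], [1, -0.047, 0, 0.646, 0], [0, -0.047, 0, 0.646, 0]],
  ],
  squeeze=25,
)

```text
t: 6.05
tool_pos: [0.4788, 0.1453, 0.1542]
ee_rot: [-0.0, 0.675, 0.738, -0.0]
ft_force: [-0.0, -0.0, -0.1]
finger_gap: 0.0837
finger_force: 0.0
```

jog_arm(
  plan=[
    [[-1, 0, 0, 0, 0], [-1, 0, 0, 0, 0], [-1, 0, 0, 0, 0], [-1, 0, 0, 0, 0], [-1, 0, 0, 0, 0], [-1, 0, 0, 0, 0], [-1, 0, 0, 0, 0], [-1, 0, 0, 0, 0], [-1, 0, 0, 0, 0], [-1, 0, 0, 0, 0]],
  ],
)

```text
t: 7.3
tool_pos: [0.4792, 0.1454, 0.1545]
ee_rot: [0.0, 0.675, 0.738, 0.0]
ft_force: [4.6, 1.3, -3.7]
finger_gap: 0.0112
finger_force: 25.0
```

```bash
python3 -c "
from h import *
go([.479,.1455,.1545],np.radians(5.06))
r=np.hypot(190,53);a0=np.arctan2(53,190)
for th in np.arange(0,1.3001,.065): 
  a=th+a0; print(round(th,3),'dy',round((190-r*np.cos(a))/150,3),'dz',round(-(r*np.sin(a)-53)/150,3))"
```

```text
t 7.3 tcp [0.4792 0.1454 0.1545] yawY 5.12 F [ 4.6  1.3 -3.7] -> d [ 0.001 -0.002  0.   ] tw 0.0003
0.0 dy 0.0 dz 0.0
0.065 dy 0.026 dz -0.082
0.13 dy 0.056 dz -0.161
0.195 dy 0.092 dz -0.239
0.26 dy 0.133 dz -0.314
0.325 dy 0.179 dz -0.386
0.39 dy 0.229 dz -0.455
0.455 dy 0.284 dz -0.521
0.52 dy 0.343 dz -0.583
0.585 dy 0.406 dz -0.641
0.65 dy 0.472 dz -0.695
0.715 dy 0.542 dz -0.744
0.78 dy 0.615 dz -0.789
0.845 dy 0.69 dz -0.829
0.91 dy 0.768 dz -0.864
0.975 dy 0.848 dz -0.893
1.04 dy 0.93 dz -0.918
1.105 dy 1.013 dz -0.937
1.17 dy 1.098 dz -0.951
1.235 dy 1.183 dz -0.959
1.3 dy 1.268 dz -0.962
```

jog_arm(
  plan=[
    [[-1, 0, 0.026, -0.082, 0], [-1, 0, 0.056, -0.161, 0], [-1, 0, 0.092, -0.239, 0], [-1, 0, 0.133, -0.314, 0], [-1, 0, 0.179, -0.386, 0], [-1, 0, 0.229, -0.455, 0], [-1, 0, 0.284, -0.521, 0], [-1, 0, 0.343, -0.583, 0], [-1, 0, 0.406, -0.641, 0], [-1, 0, 0.472, -0.695, 0]],
  ],
)

```text
t: 8.55
tool_pos: [0.5476, 0.1514, 0.2599]
ee_rot: [-0.001, 0.675, 0.738, -0.002]
ft_force: [-15.2, -2.4, 13.0]
finger_gap: 0.0116
finger_force: 25.0
```

```bash
python3 -c "
from h import *
go([.479,.1455,.1545],np.radians(5.06))"
```

```text
t 8.55 tcp [0.5476 0.1514 0.2599] yawY 5.13 F [-15.2  -2.4  13. ] -> d [ 0.002 -0.456  0.704] tw 0.0004
```

jog_arm(
  plan=[
    [[-1, 0, 0.065, -0.055, 0], [-1, 0, 0.136, -0.104, 0], [-1, 0, 0.21, -0.146, 0], [-1, 0, 0.288, -0.182, 0], [-1, 0, 0.368, -0.211, 0], [-1, 0, 0.45, -0.237, 0], [-1, 0, 0.49, -0.248, 0], [-1, 0, 0.533, -0.257, 0], [-1, 0, 0.533, -0.257, 0], [-1, 0, 0.533, -0.257, 0]],
  ],
)

```text
t: 9.8
tool_pos: [0.6292, 0.1586, 0.2978]
ee_rot: [0.0, 0.675, 0.738, 0.0]
ft_force: [-2.8, -3.5, 3.8]
finger_gap: 0.0114
finger_force: 25.0
```

```bash
python3 -c "
from h import *
go([.479,.1455,.1545],np.radians(5.06))"
```

```text
t 9.8 tcp [0.6292 0.1586 0.2978] yawY 5.11 F [-2.8 -3.5  3.8] -> d [ 0.002 -1.006  0.955] tw 0.0003
```

jog_arm(
  plan=[
    [[-1, 0, 0.043, -0.009, 0], [-1, 0, 0.085, -0.017, 0], [-1, 0, 0.127, -0.022, 0], [-1, 0, 0.17, -0.025, 0], [-1, 0, 0.212, -0.027, 0], [-1, 0, 0.25, -0.027, 0], [-1, 0, 0.25, -0.027, 0], [-1, 0, 0.25, -0.027, 0], [-1, 0, 0.25, -0.027, 0], [-1, 0, 0.25, -0.027, 0]],
  ],
)

```text
t: 11.05
tool_pos: [0.6662, 0.1621, 0.3012]
ee_rot: [-0.0, 0.675, 0.738, -0.0]
ft_force: [0.3, -5.7, 0.2]
finger_gap: 0.0114
finger_force: 25.0
```

```bash
python3 -c "
from h import *
go([.479,.1455,.1545],np.radians(5.06))
s=snapshot('side')
cv2.imwrite('pics/side2.png',cv2.resize(s['pixels'][70:250,180:400],None,fx=3,fy=3))"
```

```text
t 11.05 tcp [0.6662 0.1621 0.3012] yawY 5.12 F [ 0.3 -5.7  0.2] -> d [ 1.000e-03 -1.253e+00  9.790e-01] tw 0.0003
```

View pics/side2.png

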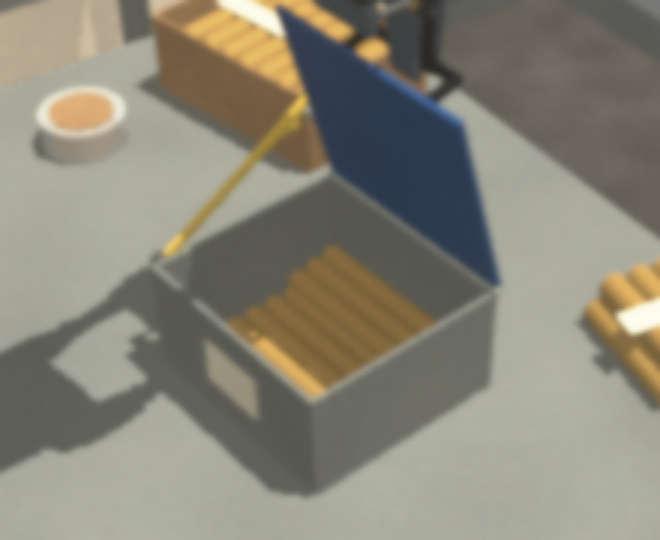

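Picture: the lid stands wide open at about 1.29, and the stay's upper end (crop 300,105) is at the lid's edge. I'll ease it back onto the stay.

jog_arm(
  plan=[
    [[-1, 0, -0.03, 0, 0], [-1, 0, -0.06, 0.002, 0], [-1, 0, -0.09, 0.004, 0], [-1, 0, -0.12, 0.007, 0], [-1, 0, -0.15, 0.01, 0], [-1, 0, -0.175, 0.014, 0], [-1, 0, -0.195, 0.017, 0], [-1, 0, -0.21, 0.019, 0], [-1, 0, -0.21, 0.019, 0], [-1, 0, -0.21, 0.019, 0]],
  ],
)

```text
t: 12.35
tool_pos: [0.6364, 0.1595, 0.2991]
ee_rot: [0.001, 0.675, 0.738, 0.001]
ft_force: [9.1, -3.6, 0.3]
finger_gap: 0.0115
finger_force: 25.0
```

```bash
python3 -c "
from h import *
go([.479,.1455,.1545],np.radians(5.06))"
```

```text
t 12.35 tcp [0.6364 0.1595 0.2991] yawY 5.12 F [ 9.1 -3.6  0.3] -> d [ 0.    -1.057  0.96 ] tw 0.0003
```

The stay holds: there is 9 N of resistance at about 1.14. I'll relax, open to about 32 mm and withdraw upwards.

jog_arm(
  plan=[
    [[-1, 0, 0.01, 0, 0], [-1, 0, 0.01, 0, 0], [-0.3, 0, 0.01, 0, 0], [-0.3, 0, 0.01, 0, 0], [-0.3, 0, 0.01, 0, 0], [-0.3, 0, 0.01, 0, 0], [-0.3, 0, 0.01, -0.05, 0], [-0.3, 0, 0.01, -0.12, 0], [-0.3, 0, 0.01, -0.2, 0], [-0.3, 0, 0.01, -0.28, 0]],
  ],
)

```text
t: 13.6
tool_pos: [0.6367, 0.1595, 0.3418]
ee_rot: [0.0, 0.675, 0.738, 0.0]
ft_force: [0.2, 0.6, -0.1]
finger_gap: 0.0318
finger_force: 0.0
```

```bash
python3 -c "
from h import *
go([.479,.1455,.1545],np.radians(5.06))
s=snapshot('side')
cv2.imwrite('pics/side3.png',cv2.resize(s['pixels'][50:250,180:400],None,fx=3,fy=3))"
```

```text
t 13.6 tcp [0.6367 0.1595 0.3418] yawY 5.12 F [ 0.2  0.6 -0.1] -> d [ 1.000e-03 -1.056e+00  1.248e+00] tw 0.0003
```

View pics/side3.png

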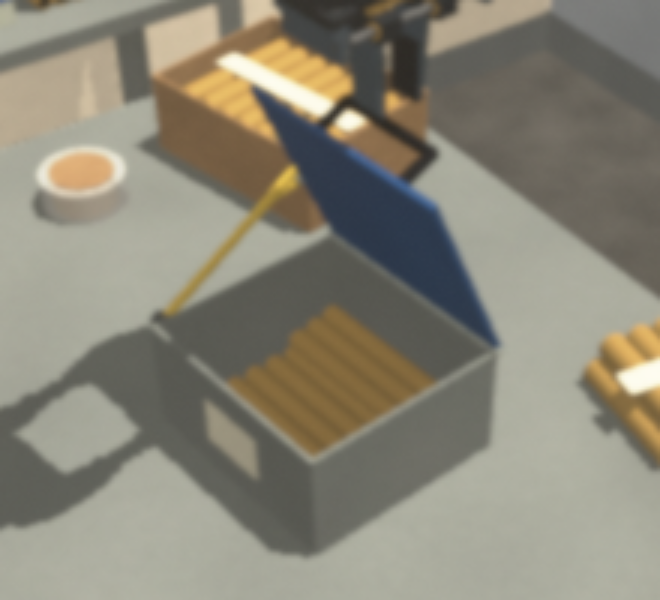

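Picture: the lid is propped on the stay (upper end at crop 285,180) and the fingers are clear above the bar. I'll rise and travel to the coupling.

jog_arm(
  plan=[
    [[-0.3, 0, 0, -0.15, 0], [-0.3, 0, 0, -0.3, 0], [-0.3, -0.1, 0, -0.42, 0], [-0.3, -0.22, -0.08, -0.45, 0], [0, -0.34, -0.17, -0.45, 0], [0, -0.47, -0.26, -0.45, 0], [0.3, -0.6, -0.35, -0.45, 0], [0.3, -0.73, -0.44, -0.45, 0], [0.3, -0.86, -0.52, -0.45, 0], [0.3, -1, -0.6, -0.45, 0]],
  ],
)

```text
t: 14.9
tool_pos: [0.5595, 0.0008, 0.408]
ee_rot: [0.0, 0.675, 0.738, 0.0]
ft_force: [-0.1, -0.3, -0.5]
finger_gap: 0.0596
finger_force: 0.0
```

jog_arm(
  plan=[
    [[0.3, -0.12, -0.1, 0.05, 0.03], [0.3, -0.24, -0.2, 0.12, 0.06], [0.3, -0.36, -0.3, 0.2, 0.09], [0.3, -0.48, -0.4, 0.3, 0.12], [0.3, -0.6, -0.5, 0.4, 0.16], [0.3, -0.7, -0.6, 0.5, 0.2], [0.3, -0.8, -0.7, 0.6, 0.24], [0.3, -0.9, -0.8, 0.7, 0.28], [0.3, -1, -0.9, 0.8, 0.306], [0.3, -1, -0.94, 0.85, 0.306]],
  ],
)

```text
t: 16.15
tool_pos: [0.4321, -0.1608, 0.2799]
ee_rot: [-0.0, 0.94, 0.342, -0.0]
ft_force: [0.1, 0.6, 0.1]
finger_gap: 0.0593
finger_force: 0.0
```

```bash
python3 -c "
from h import *
go([.437,-.196,.20],np.radians(-50))
s=snapshot('top'); P=s['pixels']; hsv=cv2.cvtColor(P,cv2.COLOR_BGR2HSV)
for m in mark_of('coupling',s)[:5]: print(np.round(m['centre'],1),m['conf'],at_z(s,m['centre'],0))
for m in mark_of('coupling',snapshot('side'))[:0]: pass
for n,c in (('green',(364.6,209.2)),('orange',(400,261)),('brass',(398.4,222)),('steel',(452,209))): print(n,at_z(s,c,.05))
cv2.imwrite('pics/top4.png',cv2.resize(P[150:300,320:500],None,fx=4,fy=4))"
```

```text
t 16.15 tcp [ 0.4321 -0.1608  0.2799] yawY -50.04 F [0.1 0.6 0.1] -> d [-0.126  0.201  0.533] tw -0.0002
[392.8 261.2] 0.49 [ 0.35875609 -0.18066526  0.        ]
[361.9 213.6] 0.45 [ 0.47349553 -0.12816246  0.        ]
green [ 0.47395716 -0.12867959  0.05      ]
orange [ 0.35477097 -0.18649391  0.05      ]
brass [ 0.43721684 -0.19661176  0.05      ]
steel [ 0.45022949 -0.31818165  0.05      ]
```

View pics/top4.png

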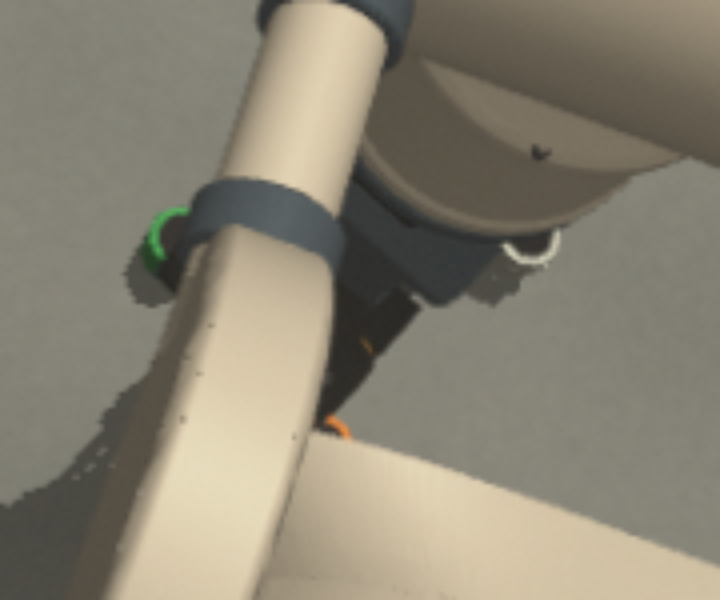

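Picture: the arm hides the brass coupling from the top camera, with green at crop (165,240), steel (530,245) and orange (335,428). The neighbours measure 80 mm or more away. I'll go down close above it and check from the side.

jog_arm(
  plan=[
    [[0.4, -0.03, 0.05, 0.13, 0], [0.4, -0.06, 0.1, 0.28, 0], [0.4, -0.1, 0.15, 0.44, 0], [0.4, -0.126, 0.201, 0.6, 0], [0.4, -0.126, 0.201, 0.74, 0], [0.4, -0.126, 0.201, 0.88, 0], [0.4, -0.126, 0.201, 1, 0], [0.4, -0.126, 0.201, 1, 0], [0.4, -0.126, 0.201, 1, 0], [0.4, -0.126, 0.201, 1, 0]],
  ],
)

```text
t: 17.6
tool_pos: [0.4388, -0.1953, 0.1313]
ee_rot: [0.001, 0.94, 0.343, 0.0]
ft_force: [1.7, 1.1, 0.3]
finger_gap: 0.0639
finger_force: 0.0
```

```bash
python3 -c "
from h import *
go([.437,-.196,.013],np.radians(-50)); st=read_state()
s=snapshot('side')
for m in mark_of('coupling',s)[:5]: print(np.round(m['centre'],1),m['conf'],at_z(s,m['centre'],0))
print('proj tcp',proj(s,st['tool_pos']),'ring exp',proj(s,[.437,-.196,.05]))
cv2.imwrite('pics/side4.png',cv2.resize(s['pixels'][200:350,250:430],None,fx=4,fy=4))"
```

```text
t 17.6 tcp [ 0.4388 -0.1953  0.1313] yawY -49.94 F [1.7 1.1 0.3] -> d [-0.012 -0.005  0.789] tw 0.0003
[326.6 296.8] 0.62 [ 4.31816500e-01 -1.99294908e-01 -1.11022302e-16]
[301.6 308. ] 0.57 [ 0.36426609 -0.18899908  0.        ]
[324.6 268.6] 0.5 [ 0.47961473 -0.12881721  0.        ]
proj tcp [329.79327297 261.26313487] ring exp [328.14338242 282.88903772]
```

View pics/side4.png

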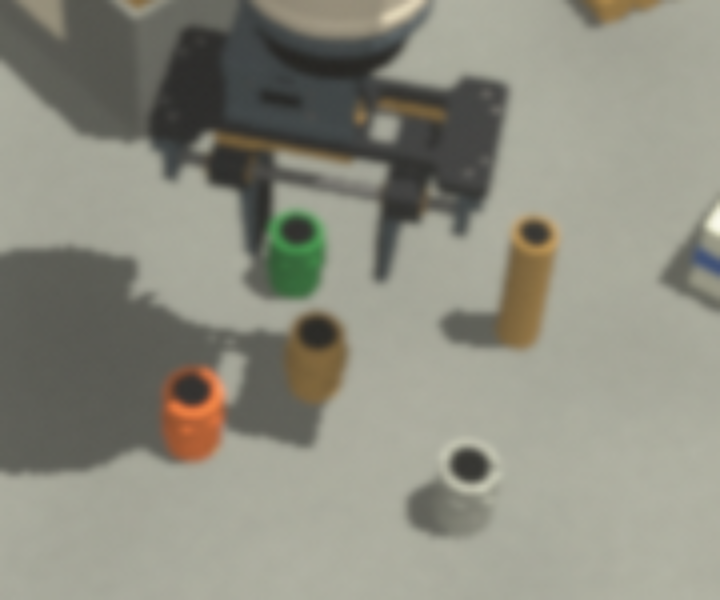

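Picture: the brass ring is at crop (317,332), i.e. (329,283), within 1 px of the prediction. The fingers are centred above it and the neighbours are clear. I'll descend and grip.

jog_arm(
  plan=[
    [[0.4, -0.012, -0.005, 0.12, 0], [0.4, -0.012, -0.005, 0.24, 0], [0.4, -0.012, -0.005, 0.36, 0], [0.4, -0.012, -0.005, 0.48, 0], [0.4, -0.012, -0.005, 0.58, 0], [0.4, -0.012, -0.005, 0.67, 0], [0.4, -0.012, -0.005, 0.74, 0], [0.4, -0.012, -0.005, 0.789, 0], [0.4, -0.012, -0.005, 0.789, 0], [0.4, -0.012, -0.005, 0.789, 0]],
  ],
  squeeze=30,
)

```text
t: 18.95
tool_pos: [0.4365, -0.1959, 0.0124]
ee_rot: [0.0, 0.94, 0.342, 0.0]
ft_force: [0.6, 0.7, -0.1]
finger_gap: 0.064
finger_force: 0.0
```

jog_arm(
  plan=[
    [[-1, 0, 0, 0, 0], [-1, 0, 0, 0, 0], [-1, 0, 0, 0, 0], [-1, 0, 0, 0, 0], [-1, 0, 0, 0, 0], [-1, 0, 0, 0, 0], [-1, 0, 0, 0, 0], [-1, 0, 0, -0.1, 0], [-1, 0, 0, -0.3, 0], [-1, 0, 0, -0.5, 0]],
  ],
)

```text
t: 20.2
tool_pos: [0.4356, -0.1953, 0.0876]
ee_rot: [-0.001, 0.94, 0.342, -0.001]
ft_force: [0.0, -0.1, -2.7]
finger_gap: 0.0341
finger_force: 30.0
```

```bash
python3 -c "
from h import *
b=np.radians(5.06); c=np.array([.5587,.153]); ex=np.array([np.cos(b),np.sin(b)]); ey=np.array([-ex[1],ex[0]])
P=c-.052*ex-.01*ey; print(P)
go([*P,.30],np.radians(95.06)); go([*P,.24])"
```

```text
[0.50778464 0.13845263]
t 20.2 tcp [ 0.4356 -0.1953  0.0876] yawY -49.96 F [ 0.  -0.1 -2.7] -> d [ 1.799 -1.397 -1.415] tw 0.1943
t 20.2 tcp [ 0.4356 -0.1953  0.0876] yawY -49.96 F [ 0.  -0.1 -2.7] -> d [ 1.799 -1.396 -1.015] tw 0
```

jog_arm(
  plan=[
    [[-1, 0, 0, -0.2, 0.03], [-1, 0.05, -0.04, -0.4, 0.06], [-1, 0.15, -0.12, -0.6, 0.09], [-1, 0.26, -0.2, -0.8, 0.12], [-1, 0.38, -0.29, -0.95, 0.15], [-1, 0.5, -0.39, -1, 0.18], [-1, 0.62, -0.48, -1, 0.194], [-1, 0.72, -0.56, -1, 0.194], [-1, 0.82, -0.64, -1, 0.194], [-1, 0.9, -0.7, -1, 0.194]],
  ],
)

```text
t: 21.45
tool_pos: [0.4717, -0.0276, 0.2368]
ee_rot: [-0.0, 0.999, 0.045, -0.001]
ft_force: [0.1, -0.3, -3.0]
finger_gap: 0.0336
finger_force: 30.0
```

```bash
python3 -c "
from h import *
go([.5078,.1385,.24],np.radians(95.06)); print(read_state()['joint_pos'])"
```

```text
t 21.45 tcp [ 0.4717 -0.0276  0.2368] yawY -84.87 F [ 0.1 -0.3 -3. ] -> d [ 0.339 -1.082 -0.021] tw 0.0004
[-1.85044742e-01  2.54357793e-01  1.67329451e+00  3.07734543e-05
  1.21519861e+00  1.29614147e+00]
```

jog_arm(
  plan=[
    [[-1, 0.04, -0.1, 0, 0], [-1, 0.08, -0.22, 0, 0], [-1, 0.12, -0.34, 0, 0], [-1, 0.16, -0.46, 0, 0], [-1, 0.2, -0.58, 0, 0], [-1, 0.24, -0.7, 0, 0], [-1, 0.28, -0.82, 0, 0], [-1, 0.31, -0.92, 0, 0], [-1, 0.339, -1, 0, 0], [-1, 0.339, -1, 0, 0]],
  ],
)

```text
t: 22.7
tool_pos: [0.5096, 0.1261, 0.2371]
ee_rot: [0.0, 0.999, 0.045, 0.0]
ft_force: [0.4, -0.5, -2.2]
finger_gap: 0.0335
finger_force: 30.0
```

```bash
python3 -c "
from h import *
go([.5078,.1385,.06],np.radians(95.06))
s=snapshot('side')
cv2.imwrite('pics/side5.png',cv2.resize(s['pixels'][50:250,180:400],None,fx=3,fy=3))"
```

```text
t 22.7 tcp [0.5096 0.1261 0.2371] yawY -84.83 F [ 0.4 -0.5 -2.2] -> d [-0.004 -0.083  1.181] tw 0.0006
```

View pics/side5.png

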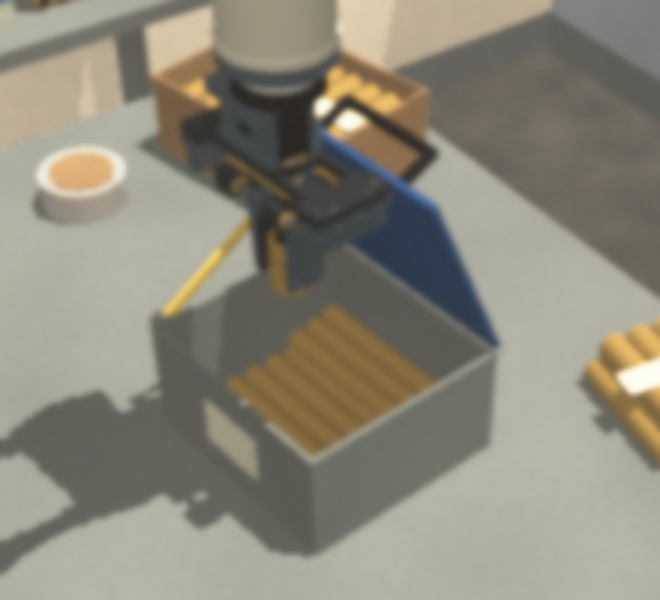

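Picture: the coupling is held over the front of the bin (crop 290,275), with the lid propped behind and clear. I'll lower it.

jog_arm(
  plan=[
    [[-1, -0.05, -0.04, 0.08, 0], [-1, -0.05, -0.04, 0.18, 0], [-1, -0.05, -0.04, 0.29, 0], [-1, -0.05, -0.04, 0.4, 0], [-1, -0.05, -0.04, 0.51, 0], [-1, -0.05, -0.04, 0.62, 0], [-1, -0.05, -0.04, 0.73, 0], [-1, -0.05, -0.04, 0.84, 0], [-1, -0.05, -0.04, 0.93, 0], [-1, -0.05, -0.04, 1, 0]],
  ],
)

```text
t: 24.0
tool_pos: [0.501, 0.1306, 0.0861]
ee_rot: [0.0, 0.999, 0.045, -0.0]
ft_force: [0.1, -0.5, -2.0]
finger_gap: 0.0333
finger_force: 30.0
```

jog_arm(
  plan=[
    [[-1, 0, 0, 0.05, 0], [-1, 0, 0, 0.1, 0], [-1, 0, 0, 0.14, 0], [-1, 0, 0, 0.17, 0], [-1, 0, 0, 0.17, 0], [-1, 0, 0, 0.17, 0], [0.2, 0, 0, 0.17, 0], [0.2, 0, 0, 0.17, 0], [0.2, 0, 0, 0.17, 0], [0.2, 0, 0, 0.17, 0]],
  ],
)

```text
t: 25.25
tool_pos: [0.5014, 0.1307, 0.0617]
ee_rot: [0.0, 0.999, 0.045, 0.0]
ft_force: [0.7, 0.2, 0.1]
finger_gap: 0.0548
finger_force: 0.0
```

jog_arm(
  plan=[
    [[0.2, 0, 0, -0.05, 0], [0.2, 0, 0, -0.15, 0], [0.2, 0, 0, -0.26, 0], [0.2, 0, 0, -0.38, 0], [0.2, 0, 0, -0.5, 0], [0.2, 0, 0, -0.62, 0], [0.2, 0, 0, -0.74, 0], [0.2, 0, 0, -0.86, 0], [0.2, 0, 0, -0.96, 0], [0.2, 0, 0, -1, 0]],
  ],
)

```text
t: 26.5
tool_pos: [0.5017, 0.1308, 0.213]
ee_rot: [-0.0, 0.999, 0.045, 0.001]
ft_force: [-1.0, 0.1, -1.0]
finger_gap: 0.0547
finger_force: 0.0
```

jog_arm(
  plan=[
    [[0.2, -0.05, 0.1, -0.1, 0], [0.2, -0.1, 0.2, -0.2, 0], [0.2, -0.15, 0.3, -0.3, 0], [0.2, -0.2, 0.4, -0.3, 0], [0.2, -0.25, 0.5, -0.3, 0], [0.2, -0.3, 0.6, -0.3, 0], [0.2, -0.3, 0.7, -0.3, 0], [0.2, -0.3, 0.8, -0.3, 0], [0.2, -0.3, 0.9, -0.3, 0], [0.2, -0.3, 1, -0.3, 0]],
  ],
)

```text
t: 27.75
tool_pos: [0.4702, -0.0237, 0.2566]
ee_rot: [-0.0, 0.999, 0.045, -0.0]
ft_force: [0.9, -0.5, -0.4]
finger_gap: 0.0548
finger_force: 0.0
```

```bash
python3 -c "
from h import *
go([.5078,.1385,.06],np.radians(95.06))
s=snapshot('side')
cv2.imwrite('pics/side6.png',cv2.resize(s['pixels'][70:340,170:410],None,fx=2.2,fy=2.2))"
```

```text
t 27.75 tcp [ 0.4702 -0.0237  0.2566] yawY -84.88 F [ 0.9 -0.5 -0.4] -> d [ 0.346 -1.055  1.311] tw 0.0003
```

View pics/side6.png

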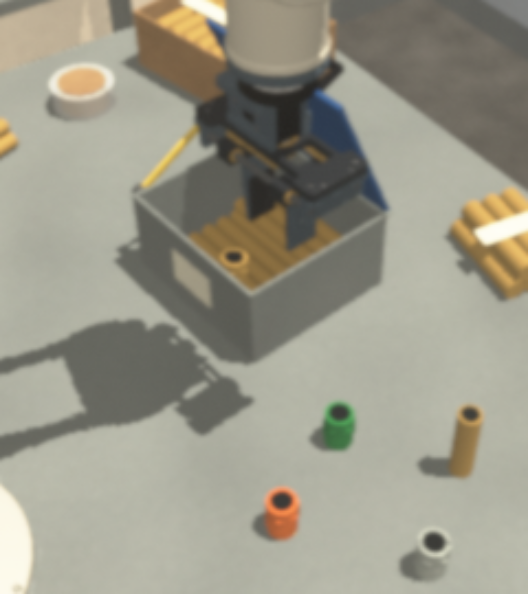

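Picture: the brass coupling stands in the bin (crop 233,257) and the lid is propped on the stay. Steel (433,545) and pipe (467,440) stand untouched, and the hand is free. I'll hand in the job.

```bash
python3 -c "
from h import *
print(manip.sign_off())"
```

```text
the job is handed in; nothing more can be done
None
```

The lid is propped open on its stay, the short brass coupling stands in the bin, the steel coupling and tall pipe are where they were, and I handed the job in at about 28 s; no verdict came back.

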